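Align the quarter-turn fastener and hold the filter cover shut

ROBOT

A 6-joint arm with a two-finger parallel gripper is mounted at the origin on the work surface. World frame = base frame: x ahead of the robot, y to its left, z up, the work surface at z = 0. Lengths are in m, angles in degrees, forces in N, time in s.
With the tool pointing down it reaches from about 0.375 to 0.9 m from the base axis. Payload 3.1 kg.
Tool frame: the origin (TCP) lies on the centre line of the jaws, within the pads' length; the fingertips stand 14 mm ahead of it and the grasp point (between the pads) lies 5 mm behind it (bot.tips_ahead is the distance from the TCP to the fingertips, in m); z points along the fingers, y is the line along which they close (so a half turn about z gives the same grasp; the last joint's range is limited). The gripper opens to 87 mm and grips with 3 to 60 N. Pads are 19 mm wide; open, the fingers measure 117 mm over their backs; the gripper's body (75 mm by 190 mm) begins 51 mm behind the grasp point.
Start: joints at [60.361, 30.224, 82.088, -0, 67.689, -10.227], TCP at [0.208, 0.589, 0.237] pointing down, gripper open.
Joint ranges: [-176.69, 176.69], [-43.24, 126.21], [12.49, 139.97], [-82, 262], [0, 151.66], [-163.58, 163.58]. Speed limits (degrees/s): [159.86, 159.86, 180, 180, 180, 180].

INTERFACE

Orientations are given as a 3x3 rotation matrix whose columns are the frame's x, y, z axes.
In Python, from rig import bot gives the robot as it stands.
- The arm moves only by the tool play_rows, never from a script. Its argument "moves" is a list that holds one entry, the list of rows, each a list of 6 numbers: the shift along the tool's x, y, z in mm, then the turn, a rotation vector about the tool's x, y, z in rad. A call has 1 to 5 rows; each row shifts and turns the commanded pose from where the row before left it, along the tool's axes as they then stand; what a row does not reach is not made up. A row lasts 1/10 s, in which the tool goes at most 50 mm and 8.59 degrees, less where a joint would pass 70% of its speed; a pose out of reach is approached as far as the arm can. A call with a gripper value outside its range is refused whole. "fingers" is the opening, from -1 (shut) to 1 (fully open), set as the call begins (left out, the last holds). The fingers move at their own pace and stop on an object; the grip force is fixed at half the most. Time passes only in rows, so rows that do not move let the fingers close. It gives the time, the measured TCP pose, the force, the opening and the grip force at its end, in the units of the state.
- bot.read_state(): the state, without advancing time (a new reading comes with each control period).
- bot.capture(name): name is "side" or "top" or "wrist"; returns a dict with "image" (420x560x3 uint8, blue, green, red), "fx", "fy", "cx", "cy" (pixels), "R" (3x3) and "t" (3): a world point X has camera coordinates R X + t. Camera axes: x right, y down, z forward; pixel columns grow to the right and rows downward; lengths in m; the calibration is good to about 2 mm. A picture is of the moment at which its call begins. There is no depth.
- bot.hand_in(): hands the job in; it is judged then, once.
Trained networks look in a picture, given as the dict that the camera call returned (one of the last four; its "shot" number tells which), for a name from the list of things; names that differ only in an ending like _2 or _b are one class to them, and where a whole thing is asked for, a point or a joint stands for the part that bears it (a point fixed in the world has none). Each returns a list of dicts, best first, with "confidence" (0 to 1); they miss things now and then, are a little off and sometimes report something else, mostly with a low value. They report only what shows in the picture. A call takes as long as a camera call.
- bot.search_frame(picture, query): "centre" ([column, row] in pixels, amid what is visible of it).
- bot.silhouettes(picture, query): "pixels" (420x560 bool, what is visible of it) and "centre" ([column, row] in pixels, amid what is visible of it).
- bot.pinpoint(picture, query): "centre" ([column, row] in pixels: a listed point, or the origin of a listed thing).
The state is a dict: "time_s": time; "joint_positions": joint angles; "qvel": joint speeds; "tau": joint torques, N m; "position": TCP position; "tcp_rot": TCP orientation; "force": force on the tool from outside, world axes, zero at the start; "moment": the same for the moment, N m; "opening": opening from 0.0 (shut) to 1.0 (fully open); "grasp_force": force on a finger pad.
Only numpy, scipy, OpenCV 4.12 (cv2) and the standard library are available. Lean on these libraries where they do the work, as an engineer would, in place of code of your own. Each camera call takes 0.05 s, during which the arm holds its last target. There are 200 camera calls.

TASK

The filter cover of the grey pump unit on the lab bench stands ajar on its springy hinge. While it is still ajar, turn the ribbed quarter-turn fastener on the cover until its slot lines up with the two raised ridges on the cover; only then press the cover down flush against its frame. Finish while still holding the cover pressed shut with the gripper's fingers (it springs up when let go), and leave the other things on the bench where they are.

Things in the scene. Friction and masses are not known exactly. Their poses are not given: they have to be found in the camera images.
- unit: Pump unit, a fixed grey box. Origin: centre of the underside of its filter chamber; x points from the cover's free front edge towards its hinge, z up. Chamber 260 (x) by 220 (y) by 100 mm high; its flat rim is the frame the cover closes on. Behind it (x 130 to 205 mm) a control pod 130 mm high with two small round knobs, not used. Cover hinge line: parallel to y at x = 122, z = 103 mm.
- cover: The filter cover, a white panel 228 (x) by 196 (y) by 5 mm. Origin on the hinge line, mid-thickness; x as the unit's x when shut, z its normal (up). It runs from x = -6 to -234 mm; upper face at z = 2.5 mm. Fastener axis at x = -130, y = 0. Two marker ridges (black, 22 long, 5 wide, 2 mm high) lie along x on y = 0, centred 33 mm before and behind that axis.
- cover_front (a point): Point on the cover's upper face, 28 mm from its free front edge, on the middle line: a clear flat place to press. 105.5 mm above the bench when flush. The cover's tilt is 0 when flush and 0.14 rad ajar, at its upper stop, where a spring holds it (front edge 33 mm up). Pressing here takes about 5 N to start, 9 N to bring it flush, more nearer the hinge; then it meets a rigid stop. 20 N is ample.
- fastener (a joint): Angle of the fastener about the cover's normal, anticlockwise positive seen from above: 0 = slot lined up with the two ridges. Starts 0.7 to 1.5 rad off on the positive side; turns between stops at -0.35 and 1.75 rad, so it does not stop by itself at 0. Friction about 0.05 N m; it stays where it is left.
- fastener_top (a point): Centre of the top of the steel fastener head, on its axis, 25 mm above the cover's upper face. Head: a round foot 38 mm across and 4 mm thick, on it two parallel upright ribs, each 36 long, 6 thick, 20 mm high, with a 6 mm slot between: 18 mm over both, the width to grip. x axis along the slot, y across the ribs, z up the axis. It leans with the cover.
- cup: Red paper cup, 95 mm high, 76 mm across, near the unit's +y side. Leave it. Origin: centre of its underside, z up.
- calculator: Pocket calculator 150 by 75 by 14 mm near the unit's -y side. Leave it. Origin: centre of its underside, z up.
- beaker: Small glass beaker, 55 mm high, 48 mm across, standing on the unit's control pod. Leave it. Origin: centre of its underside, z up.
- tray: Blue pen tray, 170 by 80 by 22 mm. Leave it. Origin: centre of its underside, z up.
- discs: Cork mat, 100 mm square, with small metal discs on it, 15 mm high. Leave it. Origin: centre of its underside, z up.

How it is judged:
By the outcome, as a careful person would: the job done as asked, in the order asked, and still so for the second after the job is handed in, while the arm keeps its last pose, push and grip.
It also fails if it takes over 42 s, if anything falls off the work surface, if the arm or the gripper's body presses on something with over 40 N, if the wrist force passes 120 N, or if a joint passes its speed limit or range.

## Working session

There is one attempt and no reset: what is moved stays moved. The work goes in short steps, Python scripts to look and compute and a tool call to move; the robot and the scene stay as the last step left them, time stands still between calls to the robot, and variables do not carry over. Pictures are saved under pics/ and viewed, at most 10 in all, crops included, and the job is handed in when it is done.

Besides the shell and the picture viewer there is one more tool, called in YAML: its name, and indented under it one key for each argument. play_rows: Moves the arm, as the interface text tells. Its arguments: {"type":"object","properties":{"moves":{"type":"array","items":{"type":"array","items":{"type":"array","items":{"type":"number"}}}},"fingers":{"type":"number"}},"required":["moves"]}

```bash
mkdir -p pics; ls
cat > h.py <<'E'
import numpy as np, cv2
from rig import bot
from scipy.optimize import least_squares
def tri(obs):
    A=[];b=[]
    def f(X):
        r=[]
        for p,(u,v) in obs:
            c=p["R"]@X+p["t"]; c=np.ravel(c)
            r+=[p["fx"]*c[0]/c[2]+p["cx"]-u,p["fy"]*c[1]/c[2]+p["cy"]-v]
        return r
    s=least_squares(f,[0.5,0.1,0.1]); return s.x,np.abs(s.fun).max()
def proj(p,X):
    c=np.array(p["R"])@X+np.ravel(p["t"]); return np.array([p["fx"]*c[0]/c[2]+p["cx"],p["fy"]*c[1]/c[2]+p["cy"]])
E
cat > a.py <<'E'
from h import *
P={n:bot.capture(n) for n in("side","top","wrist")}
for p in P.values(): p["R"]=np.array(p["R"]);p["t"]=np.ravel(p["t"])
for n in P: cv2.imwrite(f"pics/{n}0.png",P[n]["image"])
for q in("unit","cover","cover_front","fastener_top","cup","calculator","beaker"):
    o=[]
    for n,p in P.items():
        r=bot.pinpoint(p,q)
        if r: print(q,n,np.round(r[0]["centre"]),round(r[0]["confidence"],2)); 
        if r and r[0]["confidence"]>.4:o.append((p,r[0]["centre"]))
    if len(o)>1: print("   ",tri(o))
s=bot.read_state();print(s)
E
python3 a.py
```

```text
pics
unit side [275. 270.] 0.91
unit top [300. 228.] 0.7
    (array([ 0.55312765, -0.05851741, -0.01191651]), np.float64(1.9292318871471252))
cover side [322. 224.] 0.87
cover top [293. 166.] 0.83
    (array([ 0.6804403 , -0.03670892,  0.09574885]), np.float64(0.2597328488386097))
cover_front side [250. 245.] 0.94
cover_front top [315. 257.] 0.89
    (array([ 0.47614618, -0.08018601,  0.13413136]), np.float64(1.4519705476128308))
fastener_top side [278. 228.] 0.65
fastener_top top [311. 216.] 0.78
    (array([ 0.5542549 , -0.06984387,  0.15477893]), np.float64(0.6162506067646518))
cup side [237. 227.] 0.88
cup top [294. 164.] 0.75
    (array([ 0.58136131, -0.02279925,  0.15090005]), np.float64(46.59949611281306))
calculator side [323. 321.] 0.87
calculator top [380. 207.] 0.97
    (array([ 0.60353667, -0.25209714,  0.0015435 ]), np.float64(0.9983027144353116))
beaker side [319. 194.] 0.8
beaker top [261. 149.] 0.88
    (array([0.70347438, 0.03504287, 0.13099646]), np.float64(1.4193360100488235))
{'time_s': 1.2, 'joint_positions': array([ 6.03612083e+01,  3.02243805e+01,  8.20871442e+01,  1.02759143e-03,
        6.76892671e+01, -1.02297053e+01]), 'qvel': array([ 0.01959773, -0.01056232,  0.01314151,  0.03580179, -0.00754635,
       -0.04539428]), 'tau': array([ 2.80802024e-04, -4.40018713e+01, -1.76982969e+01,  6.34457055e-02,
        5.05199691e-02, -1.00850709e-06]), 'position': array([0.20767771, 0.58946839, 0.23654209]), 'tcp_rot': array([[-9.43167707e-01,  3.32317132e-01, -2.12554858e-05],
       [ 3.32317132e-01,  9.43167707e-01, -3.80603212e-06],
       [ 1.87826781e-05, -1.06532887e-05, -1.00000000e+00]]), 'force': array([ 0.00156   , -0.41321287, -0.72288152]), 'moment': array([ 0.00697539, -0.03649554, -0.0294204 ]), 'grasp_force': 0.0, 'opening': 1.0028413288514386}
```

View pics/top0.png

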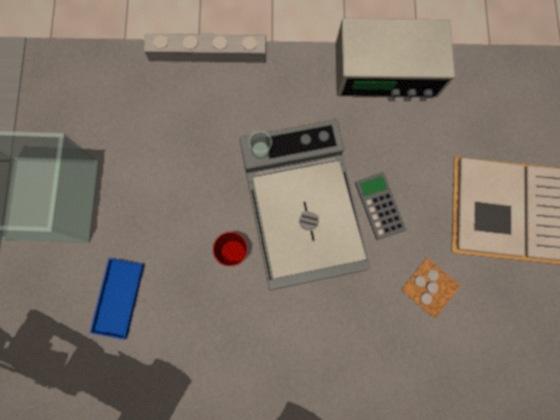

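View pics/side0.png

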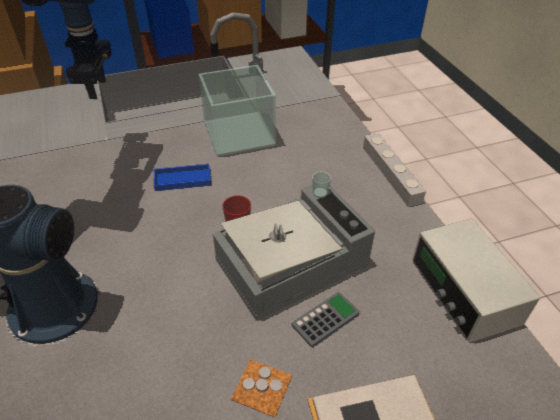

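Run:
```python
from h import *
im=cv2.imread("pics/top0.png")[175:265,260:370]
cv2.imwrite("pics/c1.png",cv2.resize(im,None,fx=7,fy=6.6,interpolation=cv2.INTER_CUBIC) if 0 else cv2.resize(im,None,fx=6,fy=6,interpolation=cv2.INTER_CUBIC))
p=bot.capture("wrist");s=bot.read_state()
R=np.array(p["R"]);t=np.ravel(p["t"]);c=-R.T@t;T=s["tcp_rot"]
print("cam in tool",T.T@(c-s["position"]),"\n",T.T@R.T,p["fx"],p["cx"],p["cy"])
d=np.array([.556-.208,-.066-.589,.27-.237]);print(T.T@d)
```

```text
cam in tool [ 0.06770152 -0.00061682 -0.1489751 ] 
 [[ 7.50361511e-04 -9.68618446e-01 -2.48551287e-01]
 [ 9.99999600e-01  6.05749891e-04  6.58297506e-04]
 [-4.87079193e-04 -2.48551681e-01  9.68618513e-01]] 348.5872456430963 280.7026842379626 211.73488794231454
[-0.54592474 -0.50209157 -0.0329884 ]
```

View pics/c1.png

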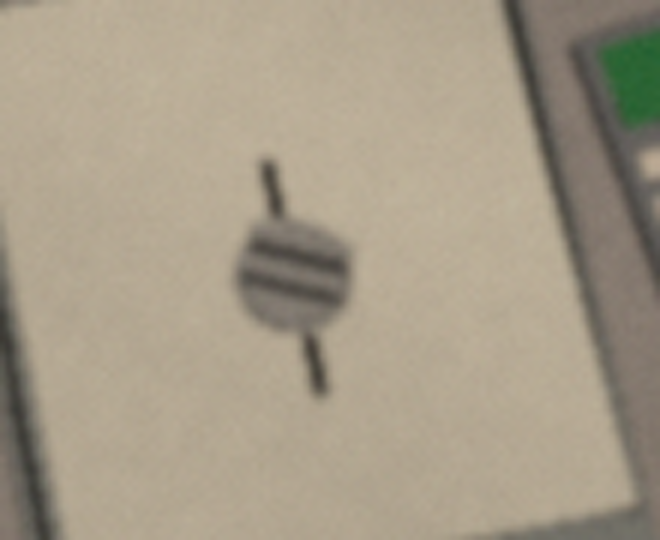

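```bash
cat >> h.py <<'E'
from scipy.spatial.transform import Rotation as Ro
def pose(pos,yaw_y,tilt=.14,uyaw=np.radians(12.4)):
    "tool z = -cover normal, tool y at yaw_y deg (projected)"
    u=np.array([np.cos(uyaw),np.sin(uyaw),0]); z=-(np.cos(tilt)*np.array([0,0,1])+np.sin(tilt)*u)
    a=np.radians(yaw_y); y=np.array([np.cos(a),np.sin(a),0]); y-=z*(y@z); y/=np.linalg.norm(y)
    return np.array(pos),np.c_[np.cross(y,z),y,z]
def plan(target,n,start=None):
    if start is None:
        s=bot.read_state(); start=(s["position"],s["tcp_rot"])
    p0,R0=start;p1,R1=target; w=Ro.from_matrix(R0.T@R1).as_rotvec()/n
    p,R=np.array(p0),np.array(R0)
    rows=[]
    for k in range(n):
        g=p0+(p1-p0)*(k+1)/n
        d=np.round(R.T@(g-p)*1e3,1); ww=np.round(w,4)
        rows.append([float(v) for v in [*d,*ww]])
        p=p+R@d/1e3; R=R@Ro.from_rotvec(ww).as_matrix()
    for i in range(0,n,5): print([rows[i:i+5]])
    return p,R
E
python3 - <<'E'
from h import *
n=np.array([np.sin(.14)*np.cos(.216),np.sin(.14)*np.sin(.216),np.cos(.14)])
plan(pose(np.array([.556,-.066,.150])+.08*n,-14),20)
E
```

```text
[[[-27.8, -24.8, 0.4, 0.0074, 0.0021, 0.0739], [-29.5, -22.7, 0.5, 0.0074, 0.0021, 0.0739], [-31.2, -20.5, 0.5, 0.0074, 0.0021, 0.0739], [-32.6, -18.1, 0.7, 0.0074, 0.0021, 0.0739], [-33.8, -15.6, 0.7, 0.0074, 0.0021, 0.0739]]]
[[[-34.9, -13.1, 0.7, 0.0074, 0.0021, 0.0739], [-35.7, -10.5, 0.8, 0.0074, 0.0021, 0.0739], [-36.5, -7.8, 0.7, 0.0074, 0.0021, 0.0739], [-36.9, -5.1, 0.8, 0.0074, 0.0021, 0.0739], [-37.2, -2.3, 0.6, 0.0074, 0.0021, 0.0739]]]
[[[-37.2, 0.4, 0.6, 0.0074, 0.0021, 0.0739], [-37.2, 3.2, 0.5, 0.0074, 0.0021, 0.0739], [-36.7, 5.9, 0.4, 0.0074, 0.0021, 0.0739], [-36.3, 8.6, 0.3, 0.0074, 0.0021, 0.0739], [-35.5, 11.3, 0.1, 0.0074, 0.0021, 0.0739]]]
[[[-34.6, 13.8, -0.0, 0.0074, 0.0021, 0.0739], [-33.5, 16.4, -0.3, 0.0074, 0.0021, 0.0739], [-32.2, 18.8, -0.4, 0.0074, 0.0021, 0.0739], [-30.7, 21.1, -0.7, 0.0074, 0.0021, 0.0739], [-29.0, 23.3, -0.8, 0.0074, 0.0021, 0.0739]]]
```

play_rows:
  moves:
    - [[-28,-25,0.4,0.0074,0.0021,0.074],[-29.5,-22.7,0.5,0.0074,0.0021,0.074],[-31,-20.5,0.5,0.0074,0.0021,0.074],[-32.5,-18,0.7,0.0074,0.0021,0.074],[-34,-15.5,0.7,0.0074,0.0021,0.074]]

```text
time_s: 1.75
position: [0.2982, 0.425, 0.2348]
tcp_rot: [[-0.757, 0.652, -0.027], [0.653, 0.757, -0.027], [0.003, -0.038, -0.999]]
force: [0.1, -0.8, 0.3]
opening: 1.003
grasp_force: 0.0
```

play_rows:
  moves:
    - [[-35,-13,0.7,0.0074,0.0021,0.074],[-35.5,-10.5,0.8,0.0074,0.0021,0.074],[-36.5,-8,0.7,0.0074,0.0021,0.074],[-37,-5,0.8,0.0074,0.0021,0.074],[-37,-2.5,0.6,0.0074,0.0021,0.074]]

```text
time_s: 2.25
position: [0.3878, 0.2615, 0.2331]
tcp_rot: [[-0.47, 0.881, -0.062], [0.883, 0.468, -0.041], [-0.007, -0.074, -0.997]]
force: [1.6, 0.3, 0.1]
opening: 0.998
grasp_force: 0.0
```

play_rows:
  moves:
    - [[-37,0.5,0.6,0.0074,0.0021,0.074],[-37,3,0.5,0.0074,0.0021,0.074],[-36.5,6,0.4,0.0074,0.0021,0.074],[-36.5,8.5,0.3,0.0074,0.0021,0.074],[-35.5,11.5,0.1,0.0074,0.0021,0.074]]

```text
time_s: 2.75
position: [0.4772, 0.0985, 0.2312]
tcp_rot: [[-0.119, 0.988, -0.1], [0.992, 0.115, -0.042], [-0.03, -0.105, -0.994]]
force: [0.4, -0.4, 0.0]
opening: 0.999
grasp_force: 0.0
```

play_rows:
  moves:
    - [[-34.5,14,0,0.0074,0.0021,0.074],[-33.5,16.5,-0.3,0.0074,0.0021,0.074],[-32,19,-0.4,0.0074,0.0021,0.074],[-31,21,-0.7,0.0074,0.0021,0.074],[-29,23.5,-0.8,0.0074,0.0021,0.074]]

```text
time_s: 3.25
position: [0.5672, -0.065, 0.2292]
tcp_rot: [[0.247, 0.959, -0.136], [0.967, -0.253, -0.029], [-0.063, -0.125, -0.99]]
force: [1.2, -0.1, -0.1]
opening: 1.001
grasp_force: 0.0
```

play_rows:
  moves:
    - [[0,0,0,0,0,0],[0,0,0,0,0,0]]

```text
time_s: 3.45
position: [0.5666, -0.0642, 0.2288]
tcp_rot: [[0.245, 0.96, -0.137], [0.968, -0.251, -0.029], [-0.062, -0.126, -0.99]]
force: [-0.6, 0.3, 0.1]
opening: 1.0
grasp_force: 0.0
```

```bash
cat > b.py <<'E'
from h import *
import sys
P={n:bot.capture(n) for n in("side","wrist","top")}
for p in P.values(): p["R"]=np.array(p["R"]);p["t"]=np.ravel(p["t"])
cv2.imwrite(sys.argv[1],P["wrist"]["image"])
for q in("cover_front","fastener_top","cover","fastener"):
    o=[]
    for n,p in P.items():
        if q=="fastener":continue
        r=bot.pinpoint(p,q)
        if r: print(q,n,np.round(r[0]["centre"],1),round(r[0]["confidence"],2)); o.append((p,r[0]["centre"]))
    if len(o)>1: print("   ",tri(o))
s=bot.read_state();print(s["time_s"],s["position"],s["force"],"\n",s["tcp_rot"].round(3))
E
python3 b.py pics/w1.png
```

```text
cover_front side [249.2 245. ] 0.61
cover_front wrist [197.4 255.3] 0.94
    (array([ 0.47981691, -0.08260189,  0.13320877]), np.float64(1.5578362352182467))
fastener_top side [279.2 229.3] 0.74
fastener_top wrist [283.8 220. ] 0.65
    (array([ 0.55651319, -0.06499374,  0.14483377]), np.float64(0.029353352318139514))
cover side [318.8 221.5] 0.89
cover wrist [445.2 133.8] 0.78
cover top [234.4 253.9] 0.74
    (array([ 0.66549888, -0.02613742,  0.08690542]), np.float64(80.55661549240054))
4.05 [ 0.56652406 -0.06327085  0.22923268] [ 0.04863181 -0.64659862  0.17057494] 
 [[ 0.243  0.96  -0.136]
 [ 0.968 -0.249 -0.03 ]
 [-0.063 -0.125 -0.99 ]]
```

View pics/w1.png

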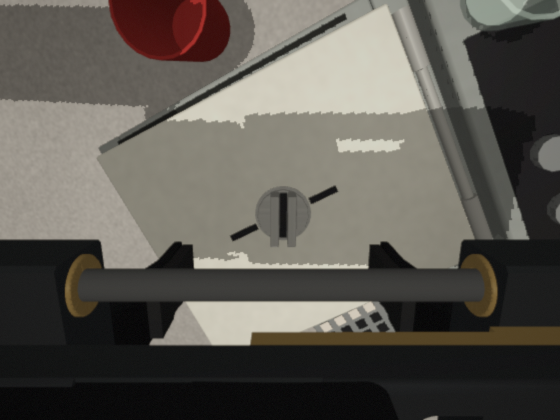

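```bash
cat > m.py <<'E'
from h import *
def ray(p,s,uv):
    R=np.array(p["R"]);t=np.ravel(p["t"]);c=-R.T@t
    d=R.T@np.array([(uv[0]-p["cx"])/p["fx"],(uv[1]-p["cy"])/p["fy"],1])
    T=s["tcp_rot"]; return T.T@(c-s["position"]),T.T@d
def at(p,s,uv,h):
    c,d=ray(p,s,uv); return c+d*(h-c[2])/d[2]
if __name__=="__main__":
    p=bot.capture("wrist");s=bot.read_state();im=p["image"]
    g=cv2.cvtColor(im,cv2.COLOR_BGR2GRAY)
    m=(g<50).astype(np.uint8);m[:160]=0;m[243:]=0;m[:,:215]=0;m[:,350:]=0
    n,l,st,ce=cv2.connectedComponentsWithStats(m)
    for i in range(1,n):
        if st[i,4]>40: 
            ys,xs=np.where(l==i); v=cv2.fitLine(np.c_[xs,ys].astype(np.float32),cv2.DIST_L2,0,.01,.01).ravel()
            print(st[i],ce[i].round(1),np.degrees(np.arctan2(v[1],v[0])).round(1))
            for h in (.078,.100): print("   h",h,(at(p,s,ce[i],h)*1e3).round(1), "dir",np.degrees(np.arctan2(*(at(p,s,ce[i]+20*v[:2],h)-at(p,s,ce[i],h))[[1,0]])).round(1))
E
python3 m.py
```

```text
[309 186  27  17 158] [322.  194.3] -25.8
   h 0.078 [20.8 27.2 78. ] dir 63.4
   h 0.1 [ 16.4  29.8 100. ] dir 63.4
[279 193   7  44 308] [282.  214.5] 90.0
   h 0.078 [ 6.9  0.7 78. ] dir 179.9
   h 0.1 [  1.1   0.8 100. ] dir 179.9
[230 224  27  16 152] [243.  231.9] -25.0
   h 0.078 [ -5.3 -25.9  78. ] dir 64.2
   h 0.1 [-12.3 -28.4 100. ] dir 64.2
```

play_rows:
  moves:
    - [[1.5,0.8,20,0,0,0],[0,0,20,0,0,0],[0,0,20,0,0,0],[0,0,15,0,0,0],[0,0,8,0,0,0]]

```text
time_s: 4.6
position: [0.5555, -0.0646, 0.1454]
tcp_rot: [[0.244, 0.96, -0.139], [0.968, -0.25, -0.029], [-0.063, -0.127, -0.99]]
force: [-0.5, 1.1, 0.4]
opening: 1.001
grasp_force: 0.0
```

play_rows:
  moves:
    - [[0,0,2,0,0,0],[0,0,0,0,0,0],[0,0,0,0,0,0]]

```text
time_s: 4.9
position: [0.5568, -0.065, 0.1456]
tcp_rot: [[0.244, 0.96, -0.135], [0.968, -0.25, -0.03], [-0.063, -0.123, -0.99]]
force: [-0.1, 0.6, -0.2]
opening: 1.001
grasp_force: 0.0
```

play_rows:
  moves:
    - [[0,0,0,0,0,0],[0,0,0,0,0,0],[0,0,0,0,0,0],[0,0,0,0,0,0],[0,0,0,0,0,0]]
  fingers: -1

```text
time_s: 5.4
position: [0.5561, -0.0648, 0.1449]
tcp_rot: [[0.244, 0.96, -0.136], [0.968, -0.25, -0.03], [-0.063, -0.125, -0.99]]
force: [0.3, -0.8, 0.1]
opening: 0.633
grasp_force: 0.0
```

play_rows:
  moves:
    - [[0,0,0,0,0,0],[0,0,0,0,0,0],[0,0,0,0,0,0],[0,0,0,0,0,0],[0,0,0,0,0,0]]

```text
time_s: 5.9
position: [0.556, -0.0648, 0.1448]
tcp_rot: [[0.244, 0.96, -0.137], [0.968, -0.25, -0.03], [-0.063, -0.125, -0.99]]
force: [-0.3, 0.6, -0.2]
opening: 0.202
grasp_force: 30.0
```

play_rows:
  moves:
    - [[0,0,0,0,0,0.11],[0,0,0,0,0,0.11],[0,0,0,0,0,0.11],[0,0,0,0,0,0.11],[0,0,0,0,0,0.11]]

```text
time_s: 6.4
position: [0.5561, -0.0648, 0.1448]
tcp_rot: [[0.713, 0.688, -0.137], [0.691, -0.722, -0.03], [-0.119, -0.073, -0.99]]
force: [-0.0, 0.4, 0.7]
opening: 0.201
grasp_force: 30.0
```

play_rows:
  moves:
    - [[0,0,0,0,0,0.11],[0,0,0,0,0,0.11],[0,0,0,0,0,0.11],[0,0,0,0,0,0.11],[0,0,0,0,0,0.11]]

```text
time_s: 6.9
position: [0.556, -0.0648, 0.1448]
tcp_rot: [[0.967, 0.214, -0.137], [0.212, -0.977, -0.03], [-0.14, -0.0, -0.99]]
force: [0.4, 0.5, -0.5]
opening: 0.201
grasp_force: 30.0
```

play_rows:
  moves:
    - [[0,0,0,0,0,0.012],[0,0,0,0,0,0],[0,0,0,0,0,0],[0,0,0,0,0,0]]

```text
time_s: 7.3
position: [0.556, -0.0648, 0.1448]
tcp_rot: [[0.969, 0.208, -0.137], [0.205, -0.978, -0.03], [-0.14, 0.001, -0.99]]
force: [-0.8, 0.1, 0.4]
opening: 0.207
grasp_force: 30.0
```

Run:
```python
from h import *
cv2.imwrite("pics/w2.png",bot.capture("wrist")["image"]);s=bot.read_state();print(s["time_s"],s["force"],s["moment"])
```

```text
7.35 [-0.56046826  0.58334486 -0.27414962] [-0.07051694  0.14005109 -0.06740587]
```

View pics/w2.png

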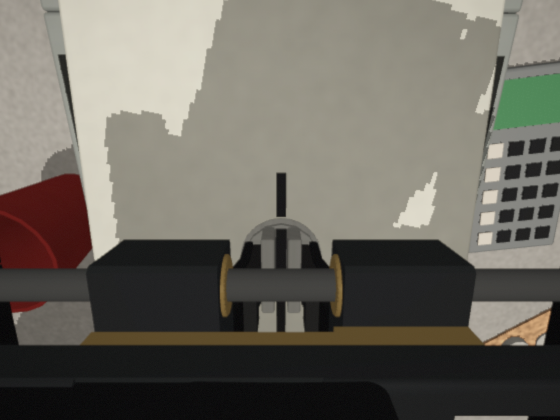

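The slot (column 281) is in line with the rear ridge (281, 172–216). I'll release, back off and check.

play_rows:
  moves:
    - [[0,0,0,0,0,0],[0,0,0,0,0,0],[0,0,0,0,0,0],[0,0,0,0,0,0]]
  fingers: 0.2

```text
time_s: 7.75
position: [0.5561, -0.0648, 0.1448]
tcp_rot: [[0.969, 0.207, -0.136], [0.205, -0.978, -0.03], [-0.14, 0.001, -0.99]]
force: [-0.1, 0.0, -0.5]
opening: 0.482
grasp_force: 0.0
```

play_rows:
  moves:
    - [[0,0,-15,0,0,0],[0,0,-20,0,0,0],[0,0,-20,0,0,0],[0,0,-20,0,0,0],[0,0,-10,0,0,0]]

```text
time_s: 8.25
position: [0.5687, -0.0624, 0.2307]
tcp_rot: [[0.969, 0.207, -0.133], [0.205, -0.978, -0.031], [-0.137, 0.002, -0.991]]
force: [0.3, -0.8, -0.1]
opening: 0.596
grasp_force: 0.0
```

play_rows:
  moves:
    - [[0,0,0,0,0,0],[0,0,0,0,0,0]]
  fingers: -1

```text
time_s: 8.45
position: [0.5671, -0.0621, 0.2284]
tcp_rot: [[0.969, 0.207, -0.138], [0.205, -0.978, -0.029], [-0.141, 0.0, -0.99]]
force: [-1.2, -0.5, -0.5]
opening: 0.495
grasp_force: 0.0
```

```bash
python3 b.py pics/w3.png; python3 m.py
```

```text
cover_front side [249.8 244.4] 0.81
cover_front wrist [279.9 307.6] 0.84
    (array([ 0.47774025, -0.08080995,  0.13635493]), np.float64(0.15919440757346592))
fastener_top side [279.4 226. ] 0.5
fastener_top wrist [280.3 224.3] 0.89
    (array([ 0.55785175, -0.0641386 ,  0.15448357]), np.float64(0.2621052496790526))
cover side [318.7 222. ] 0.96
cover wrist [281.8  22.6] 0.56
    (array([ 0.67899447, -0.03920393,  0.10479452]), np.float64(2.9137631741451173))
9.05 [ 0.56768001 -0.06225273  0.22888808] [ 0.38824785 -0.47931649  0.07478567] 
 [[ 0.969  0.207 -0.137]
 [ 0.205 -0.978 -0.03 ]
 [-0.14   0.001 -0.99 ]]
[279 160   5  26 130] [281.  172.5] 90.0
   h 0.078 [35.4  0.7 78. ] dir 179.9
   h 0.1 [ 32.3   0.7 100. ] dir 179.9
[278 195   7  44 302] [280.9 216.2] -89.7
   h 0.078 [ 5.8  0.6 78. ] dir 0.2
   h 0.1 [ -0.1   0.7 100. ] dir 0.2
[215 240  44   3 131] [236.3 241. ] 0.1
   h 0.078 [-11.8 -30.   78. ] dir 90.0
   h 0.1 [-19.5 -32.9 100. ] dir 90.0
[303 240  47   3 116] [323.8 241.2] 0.9
   h 0.078 [-11.9  30.1  78. ] dir 90.9
   h 0.1 [-19.6  33.  100. ] dir 90.9
```

View pics/w3.png

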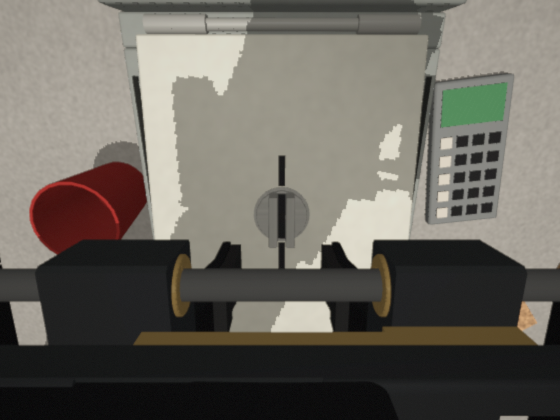

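Run:
```python
from h import *
q=plan(pose([.477,-.0815,.165],-78,0),5)
plan(pose([.477,-.0815,.120],-78,0),1,q)
```

```text
[[[-16.6, 0.0, 15.3, 0.0002, 0.028, -0.0003], [-17.0, 0.0, 14.7, 0.0002, 0.028, -0.0003], [-17.4, 0.0, 14.3, 0.0002, 0.028, -0.0003], [-17.8, 0.0, 13.8, 0.0002, 0.028, -0.0003], [-18.1, -0.0, 13.4, 0.0002, 0.028, -0.0003]]]
[[[-0.0, 0.0, 45.0, -0.0003, 0.0002, 0.0002]]]
```

play_rows:
  moves:
    - [[-16.6,0,15.3,0,0.028,0],[-17,0,14.7,0,0.028,0],[-17.4,0,14.3,0,0.028,0],[-17.8,0,13.8,0,0.028,0],[-18,0,13.4,0,0.028,0]]
  fingers: -1

```text
time_s: 9.6
position: [0.4767, -0.0816, 0.1649]
tcp_rot: [[0.978, 0.207, 0.002], [0.207, -0.978, -0.001], [0.002, 0.002, -1.0]]
force: [0.1, -0.4, 0.3]
opening: 0.008
grasp_force: 0.0
```

play_rows:
  moves:
    - [[0,0,0,0,0,0],[0,0,0,0,0,0],[0,0,4,0,0,0],[0,0,4,0,0,0],[0,0,4,0,0,0]]

```text
time_s: 10.1
position: [0.4782, -0.0815, 0.1529]
tcp_rot: [[0.978, 0.207, 0.001], [0.207, -0.978, -0.001], [0.001, 0.002, -1.0]]
force: [-0.1, -0.4, 0.1]
opening: 0.008
grasp_force: 0.0
```

play_rows:
  moves:
    - [[0,0,4,0,0,0],[0,0,4,0,0,0],[0,0,4,0,0,0],[0,0,4,0,0,0],[0,0,4,0,0,0]]

```text
time_s: 10.6
position: [0.4761, -0.0817, 0.1329]
tcp_rot: [[0.978, 0.208, -0.002], [0.208, -0.978, -0.001], [-0.003, 0.001, -1.0]]
force: [-4.0, -2.3, 7.2]
opening: 0.006
grasp_force: 3.1
```

play_rows:
  moves:
    - [[0,0,4,0,0,0],[0,0,3,0,0,0],[0,0,3,0,0,0],[0,0,1,0,0,0],[0,0,0,0,0,0]]

```text
time_s: 11.1
position: [0.4755, -0.0819, 0.1219]
tcp_rot: [[0.978, 0.208, -0.004], [0.208, -0.978, -0.001], [-0.004, 0.001, -1.0]]
force: [-5.0, -3.4, 7.1]
opening: 0.006
grasp_force: 3.8
```

play_rows:
  moves:
    - [[0,0,1,0,0,0],[0,0,0.5,0,0,0],[0,0,0,0,0,0]]

```text
time_s: 11.4
position: [0.4755, -0.0819, 0.1205]
tcp_rot: [[0.978, 0.208, -0.004], [0.208, -0.978, -0.001], [-0.004, 0.001, -1.0]]
force: [-4.7, -3.7, 8.7]
opening: 0.005
grasp_force: 4.0
```

play_rows:
  moves:
    - [[0,0,0.5,0,0,0],[0,0,0,0,0,0]]

```text
time_s: 11.6
position: [0.4755, -0.0819, 0.1201]
tcp_rot: [[0.978, 0.208, -0.003], [0.208, -0.978, -0.001], [-0.004, 0.001, -1.0]]
force: [-5.1, -2.4, 8.1]
opening: 0.008
grasp_force: 4.0
```

play_rows:
  moves:
    - [[0,0,0.5,0,0,0],[0,0,0,0,0,0]]

```text
time_s: 11.8
position: [0.4755, -0.0819, 0.1198]
tcp_rot: [[0.978, 0.208, -0.003], [0.208, -0.978, -0.001], [-0.004, 0.001, -1.0]]
force: [-5.8, -2.4, 9.3]
opening: 0.006
grasp_force: 4.8
```

play_rows:
  moves:
    - [[0,0,0.4,0,0,0],[0,0,0,0,0,0]]

```text
time_s: 12.0
position: [0.4755, -0.0819, 0.1197]
tcp_rot: [[0.978, 0.208, -0.003], [0.208, -0.978, -0.002], [-0.003, 0.001, -1.0]]
force: [-5.7, -3.3, 13.1]
opening: 0.007
grasp_force: 6.1
```

play_rows:
  moves:
    - [[0,0,0.3,0,0,0],[0,0,0,0,0,0]]

```text
time_s: 12.2
position: [0.4755, -0.0819, 0.1196]
tcp_rot: [[0.978, 0.208, -0.003], [0.208, -0.978, -0.002], [-0.003, 0.001, -1.0]]
force: [-6.2, -2.5, 14.3]
opening: 0.003
grasp_force: 7.1
```

play_rows:
  moves:
    - [[0,0,0.4,0,0,0],[0,0,0,0,0,0],[0,0,0,0,0,0],[0,0,0,0,0,0],[0,0,0,0,0,0]]

```text
time_s: 12.7
position: [0.4755, -0.0819, 0.1195]
tcp_rot: [[0.978, 0.208, -0.003], [0.208, -0.978, -0.002], [-0.003, 0.001, -1.0]]
force: [-6.2, -2.1, 16.3]
opening: 0.004
grasp_force: 8.3
```

Run:
```python
from h import *
a=bot.capture("side")["image"][150:330,180:400];b=bot.capture("wrist")["image"]
cv2.imwrite("pics/f.png",np.vstack([cv2.resize(a,(400,327)),cv2.resize(b,(400,270))])[:600])
s=bot.read_state();print(s["time_s"],s["position"],s["force"])
```

```text
12.8 [ 0.47550115 -0.08186878  0.11951558] [-6.18120722 -2.91756767 16.02065412]
```

View pics/f.png

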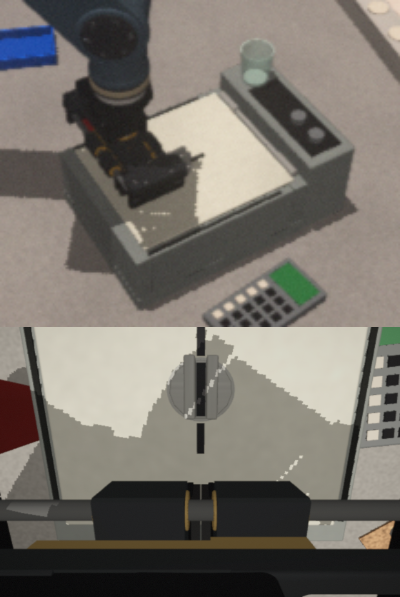

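The cover sits flush. The slot (column about 201 in the lower picture) lines up with both ridges, and the fingers press steadily with about 16 N.

```bash
python3 -c "
from rig import bot
print(bot.hand_in())"
```

```text
the job is handed in; nothing more can be done
None
```

I turned the fastener into line with the ridges while the cover was still ajar, then pressed the cover flush and handed the job in at about 12.8 s with the fingers still holding it shut at about 16 N.

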